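Find the correctly set gap with a feeler blade

TASK

Take the red-handled feeler blade out of its wooden stand and try it in the three gaps of the sloping steel slide block: one is too tight and stops the blade part-way, one is slack and lets it in with no resistance, and one is set right, so that the blade slides in against a light springy drag. Leave the blade pushed fully home in the gap that is set right, handle shoulder on the steel face, and let go; never force the blade, and leave the other tools where they are.

Things in the scene. Friction and masses are not known exactly. Their poses are not given: they have to be found in the camera images.
- feeler: feeler blade, standing blade down in the stand: a steel blade 20 mm wide (its x), 4 mm thick (its y), 45 mm long, under a red handle block 30 mm (x) by 16 mm (y) by 56 mm high (z). Weighs about 80 g. Origin at the shoulder, the centre of the handle's underside; z points up the handle, the blade runs to z = -45 mm. Half a turn about z makes no difference. Grip the handle across its 16 mm.
- grip (a point): the place to grip on the red handle, on its axis 35 mm above the shoulder
- blade_tip (a point): centre of the blade's lower end, 45 mm below the shoulder
- stand: fixed wooden stand 56 x 50 mm, 58 mm high, on a 90 x 80 x 8 mm foot, with an upright slot 26 x 6 mm; the feeler's shoulder rests on its top. Origin at the centre of its underside.
- slide_block: fixed steel block on a blue 150 x 170 mm base, with three outwardly alike gaps 45 mm apart in its face (150 mm across, sloping 30 degrees, looking up and to -x). Origin under the middle of the face, 88 mm below it, on the worktop; y runs along the row, to the left. Which gap is tight, slack or right varies and cannot be seen: what differs is hidden 9 mm and more below the face.
- gap_left (a point): mouth of the left (+y) gap as the robot sees it: centre of the opening (28 x 9 mm), in the plane of the sloping face. z points out of the gap along its axis (up and towards the robot, 30 degrees from vertical), y across the thin way of the gap (along the row of gaps, 9 mm), x up the slope (the 28 mm way). The gap runs straight down -z, 54 mm deep.
- gap_middle (a point): mouth of the middle gap as the robot sees it: centre of the opening (28 x 9 mm), in the plane of the sloping face. z points out of the gap along its axis (up and towards the robot, 30 degrees from vertical), y across the thin way of the gap (along the row of gaps, 9 mm), x up the slope (the 28 mm way). The gap runs straight down -z, 54 mm deep.
- gap_right (a point): mouth of the right (-y) gap as the robot sees it: centre of the opening (28 x 9 mm), in the plane of the sloping face. z points out of the gap along its axis (up and towards the robot, 30 degrees from vertical), y across the thin way of the gap (along the row of gaps, 9 mm), x up the slope (the 28 mm way). The gap runs straight down -z, 54 mm deep.
- leaf (a joint): hidden leaf spring in whichever gap is set right, rad: 0 when free, 0.05 to 0.25 when the blade stands fully in that gap. The blade meets it 9 to 37 mm below the face and must be pushed on against a drag of roughly 2 to 10 N, most as the tip passes the end of the leaf; the spring also pushes the blade sideways with 2 to 4 N.
- tight_stop (a joint): hidden stop in whichever gap is too tight, m: 0 when untouched. The blade meets it 18 mm below the face; it does not move under less than 20 N and then gives 1 mm for each further 4 N. More than 2.5 mm (30 N) counts as forcing.
- tape_electrical: bystander: black roll of tape, 58 mm across, 19 mm high, lying flat; origin under its centre
- sanding_block: bystander: brown sanding block 62 x 110 x 37 mm; origin under its centre
- spanner_13: bystander: steel spanner 167 mm long, 30 mm wide, 7 mm high, lying flat; origin under its centre
Mind the look-alikes: they are no part of the job. There is more than one size of the stand; the job needs the larger. Leave any green look-alike of the feeler alone.

How it is judged:
By the outcome, as a careful person would: the job done as asked, in the order asked, and still so for the second after the job is handed in, with the robot touching nothing.
It also fails if it takes over 64 s, if anything falls off the work surface, if the arm or the gripper's body presses on something with over 40 N, if the wrist force passes 120 N, or if a joint passes its speed limit or range.

ROBOT

A 6-joint arm with a two-finger parallel gripper is mounted at the origin on a cart in front of the work surface, level with it; the furniture and walls round the work are solid. World frame = base frame: x ahead of the robot, y to its left, z up, the work surface at z = 0. Lengths are in m, angles in rad, forces in N, time in s.
With the tool pointing down it reaches from about 0.2 to 0.875 m from the base axis. Payload 3.4 kg.
Tool frame: the origin (TCP) lies between the finger pads; the fingertips stand 25 mm ahead of it and the grasp point (between the pads) lies 6 mm ahead of it (r.nose_length is the z of the fingertips in the tool frame, in m); z points along the fingers, y is the line along which they close (so a half turn about z gives the same grasp; the last joint's range is limited). The gripper opens to 94 mm and grips with 3 to 60 N. Pads are 16 mm wide; open, the fingers measure 119 mm over their backs; the gripper's body (75 mm by 177 mm) begins 78 mm behind the grasp point.
Start: joints at [-1.46, 0.276, 1.505, -0, 1.361, -0.121], TCP at [0.132, -0.56, 0.23] pointing down, gripper open.
Joint ranges: [-2.89, 2.89], [-0.75, 2.08], [0.22, 2.7], [-1.18, 4.32], [0.11, 2.71], [-2.7, 2.7]. Speed limits (rad/s): [2.57, 2.57, 3.14, 3.14, 3.14, 3.14].

INTERFACE

Orientations are given as a unit quaternion [w, x, y, z].
In Python, from plant import r, gripper_to, inverse_kinematics, vision, models, telemetry gives the robot as it stands. Calls block until the motion is done:
- r.move_to(position, orientation): joint-space move of the TCP to a pose.
- r.move_l(position, rot=None, vel=0.15, guard=None): straight line of the TCP; rot=None keeps the orientation; vel is the mean speed in m/s. With guard (N) it stops when the force on the tool has changed by that much, and returns True; else False.
- r.movej(angles): joint-space move.
- gripper_to(opening, f_grip=None): finger opening in m; f_grip is the grip in N (None keeps the last); returns when the fingers have stopped.
- r.hold(seconds).
- inverse_kinematics(position, orientation): joint angles nearest the present ones, or None.
- vision.snapshot(name): name is "side" or "top"; returns the picture (420x560x3 uint8, red, green, blue); there is no depth.
- vision.get_calibration(name): a dict with "fx", "fy", "cx", "cy" (pixels), "position" and "orientation" of the camera in the world. Camera axes: x right, y down, z forward; pixel columns grow to the right and rows downward; lengths in m; the calibration is good to about 2 mm. A picture is of the moment at which its call begins. get_calibration takes no time and is no camera call.
A pose or a line that the arm cannot do raises r.PlanningError and nothing moves.
- r.sign_off(): hands the job in; it is judged then, once.
Trained networks look in the newest picture that a camera, given by its name, has taken for a name from the list of things; names that differ only in an ending like _2 or _b are one class to them, and where a whole thing is asked for, a point or a joint stands for the part that bears it (a point fixed in the world has none). Each returns a list of dicts, best first, with "score" (0 to 1); they miss things now and then, are a little off and sometimes report something else, mostly with a low value. They report only what shows in the picture. A call takes as long as a camera call. They do not tell look-alikes from the thing itself.
- models.boxes_of(thing, camera): "at" ([x, y, z] in m, in world coordinates, good to about 4 mm: the middle of the surface that is visible of it).
- models.regions_of(thing, camera): "pixels" (420x560 bool, what is visible of it).
- models.mark_of(thing, camera): "at" ([x, y, z] in m, in world coordinates, good to about 4 mm: a listed point, or the origin of a listed thing).
Readings, each from a call of its own:
- telemetry.current_t(): time.
- telemetry.current_joints(): joint angles.
- telemetry.current_dq(): joint speeds.
- telemetry.current_joint_efforts(): joint torques, N m.
- telemetry.current_ee_pos(): TCP position.
- telemetry.current_tool_rot(): TCP orientation.
- telemetry.current_wrist_force(): force on the tool from outside, world axes, zero at the start.
- telemetry.current_torque(): the same for the moment, N m.
- telemetry.current_opening(): finger opening in m.
- telemetry.current_finger_force(): force on a finger pad.
Only numpy, scipy, OpenCV 4.12 (cv2) and the standard library are available. Lean on these libraries where they do the work, as an engineer would, in place of code of your own. Each camera call takes 0.05 s, during which the arm holds its last target. There are 200 camera calls.

## Working session

There is one attempt and no reset: what is moved stays moved. The work goes in short steps, each a Python script; the robot and the scene stay as the last script left them, time stands still between calls to the robot, and variables do not carry over. Pictures are saved under pics/ and viewed, at most 10 in all, crops included, and the job is handed in when it is done.

```bash
ls; mkdir -p pics; python3 - <<'E'
from plant import r, vision, models, telemetry
import cv2, numpy as np
for c in ("side","top"):
    im=vision.snapshot(c); cv2.imwrite(f"pics/{c}0.png",im[:,:,::-1])
    k=vision.get_calibration(c); print(c,{a:np.round(b,3).tolist() for a,b in k.items()})
    for t in ("feeler","grip","stand","slide_block","gap_left","gap_middle","gap_right"):
        print(t,[(np.round(d["at"],3).tolist(),round(d["score"],2)) for d in models.mark_of(t,c)][:4])
print(telemetry.current_t())
E
```

```text
pics
side {'fx': 468.777, 'fy': 468.777, 'cx': 278.883, 'cy': 212.865, 'position': [0.595, -0.781, 0.629], 'orientation': [-0.492, 0.87, 0.035, -0.007]}
feeler [([0.633, 0.245, 0.04], 0.69), ([0.533, 0.205, 0.058], 0.54)]
grip [([0.54, 0.202, 0.096], 0.61)]
stand [([0.54, 0.207, 0.001], 0.91), ([0.403, 0.189, -0.002], 0.76), ([0.634, -0.138, -0.0], 0.43)]
slide_block [([0.635, -0.142, -0.003], 0.59)]
gap_left [([0.65, -0.102, 0.088], 0.95)]
gap_middle [([0.634, -0.141, 0.096], 0.74)]
gap_right [([0.62, -0.187, 0.088], 0.57), ([0.37, 0.016, -0.001], 0.44)]
top {'fx': 445.583, 'fy': 445.583, 'cx': 286.051, 'cy': 209.617, 'position': [0.326, 0.094, 0.982], 'orientation': [0.082, -0.639, 0.759, -0.094]}
feeler [([0.534, 0.209, 0.056], 0.76), ([0.633, 0.246, 0.046], 0.76)]
grip [([0.541, 0.202, 0.093], 0.73), ([0.64, 0.244, 0.083], 0.47)]
stand [([0.54, 0.2, -0.002], 0.86), ([0.402, 0.19, -0.002], 0.62)]
slide_block [([0.632, -0.139, 0.001], 0.7), ([0.68, 0.345, 0.003], 0.54), ([0.622, -0.181, 0.085], 0.38)]
gap_left [([0.65, -0.098, 0.09], 0.8)]
gap_middle [([0.638, -0.145, 0.089], 0.55)]
gap_right [([0.624, -0.181, 0.086], 0.7)]
0.8
```

View pics/side0.png

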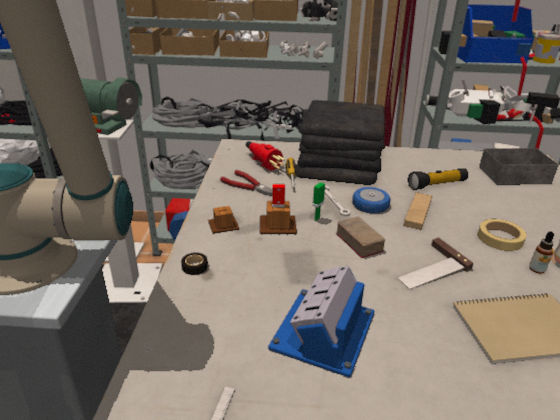

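View pics/top0.png

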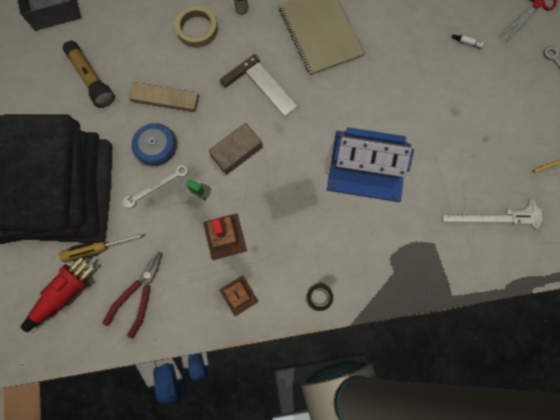

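The red handle in the larger stand (side (279,195), top (219,227)) is the target. It could be mistaken for the green look-alike (side (319,190), top (199,188)), the red pliers (top (135,300)) or the red tool (top (60,290)). The small stand (top (238,293)) is empty. I'll check close crops next.

```bash
python3 - <<'E'
import cv2, numpy as np
s=cv2.imread("pics/side0.png"); t=cv2.imread("pics/top0.png")
c=lambda im,x,y,w,h,k:cv2.resize(im[y:y+h,x:x+w],(w*k,h*k),interpolation=cv2.INTER_CUBIC)
a=np.hstack([c(t,195,205,60,60,5),c(s,250,175,60,60,5)])
b=np.hstack([c(t,320,120,100,70,4)[:280],c(s,290,262,80,70,4)[:280]])
b=cv2.copyMakeBorder(b,0,0,0,max(0,600-b.shape[1]),cv2.BORDER_CONSTANT); a=cv2.copyMakeBorder(a,0,0,0,b.shape[1]-600,cv2.BORDER_CONSTANT)
o=np.vstack([a,b]); print(o.shape); cv2.imwrite("pics/crop1.png",o)
E
```

```text
(580, 720, 3)
```

View pics/crop1.png

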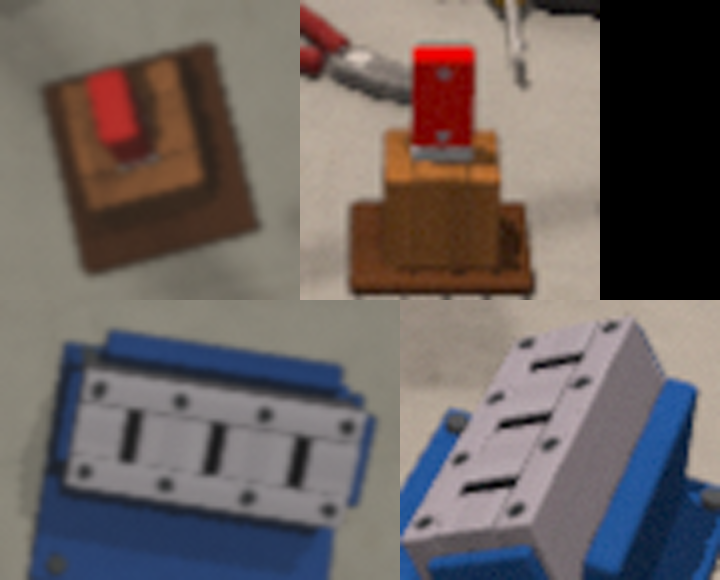

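The crops confirm the red handle standing in the larger stand, with the three dark slots at top about (351,155), (373,157) and (395,160). Next I fit the poses from both views.

```bash
cat > h.py <<'E'
import numpy as np, cv2
from scipy.spatial.transform import Rotation as R
from scipy.optimize import least_squares, minimize
from plant import r, gripper_to, inverse_kinematics, vision, models, telemetry
def rot(q): return R.from_quat([q[1],q[2],q[3],q[0]])
def quat(Rm): x,y,z,w=Rm.as_quat(); return [w,x,y,z]
def proj(P,c):
    k=vision.get_calibration(c); q=rot(k["orientation"]).inv().apply(np.atleast_2d(P)-np.array(k["position"]))
    return np.c_[k["fx"]*q[:,0]/q[:,2]+k["cx"],k["fy"]*q[:,1]/q[:,2]+k["cy"]]
def slots(im,c,guess):
    "sub-pixel centroids of the dark slots near the guesses, by darkness weight"
    g=cv2.cvtColor(im,cv2.COLOR_RGB2GRAY).astype(float); out=[]
    for u,v in guess:
        x,y=int(round(u)),int(round(v)); rad=9
        p=g[y-rad:y+rad+1,x-rad:x+rad+1]; bg=np.median(p)
        n,l=cv2.connectedComponents((p<bg-50).astype(np.uint8))
        yy,xx=np.mgrid[-rad:rad+1,-rad:rad+1]
        best=min(range(1,n),key=lambda i:np.hypot(xx[l==i].mean(),yy[l==i].mean())-0.05*(l==i).sum())
        m=cv2.dilate((l==best).astype(np.uint8),np.ones((3,3)))>0
        w=np.clip(bg-p,0,None)*m; out.append((x+(w*xx).sum()/w.sum(),y+(w*yy).sum()/w.sum()))
    return np.array(out)
def red_mask(im):
    h=cv2.cvtColor(im,cv2.COLOR_RGB2HSV); return (((h[...,0]<6)|(h[...,0]>174))&(h[...,1]>170)&(h[...,2]>60)).astype(np.uint8)
def gaps(p): # x,y,z of middle gap, yaw
    y=np.array([-np.sin(p[3]),np.cos(p[3]),0]); return [np.array(p[:3])+s*.045*y for s in (1,0,-1)]
def Rblock(yaw): return R.from_euler("z",yaw)*R.from_euler("y",-np.pi/6)
E
python3 - <<'E'
from h import *
ims={c:cv2.imread(f"pics/{c}0.png")[:,:,::-1].copy() for c in("side","top")}
p0=[.634,-.141,.088,-.32]
S={c:slots(ims[c],c,proj(gaps(p0),c)) for c in ims}
for c in S: print(c,S[c].round(1).tolist(),proj(gaps(p0),c).round(1).tolist())
f=lambda p,cs:np.concatenate([(proj(gaps(p),c)-S[c]).ravel() for c in cs])
s=least_squares(f,p0,args=(("side","top"),)); print("block",s.x.round(4),s.fun.round(2))
for c in S:
    q=least_squares(lambda v:f([v[0],v[1],.088,v[2]],(c,)),[.634,-.141,-.32]); print(c,q.x.round(4),abs(q.fun).max().round(2))
# feeler: silhouette fit of handle box
M={}
for c in ims:
    m=red_mask(ims[c]); u,v=proj([.54,.202,.093],c)[0].astype(int)
    n,l=cv2.connectedComponents(m); w=np.zeros_like(m); w[v-30:v+30,u-25:u+25]=1
    ids=l[(w>0)&(m>0)]; M[c]=(l==np.bincount(ids).argmax()).astype(np.uint8); print(c,M[c].sum(),np.argwhere(M[c]).min(0),np.argwhere(M[c]).max(0))
B=np.array([[a,b,z] for a in(-.015,.015) for b in(-.008,.008) for z in(0,.056)])
def cost(p,cs=("side","top")):
    e=0
    for c in cs:
        h=cv2.convexHull((proj(R.from_euler("z",p[3]).apply(B)+p[:3],c)).astype(np.float32))
        k=8; im=np.zeros((420,560),np.uint8); cv2.fillConvexPoly(im,np.round(h*64).astype(np.int32),255,cv2.LINE_AA,6)
        e+=np.abs(im/255.-M[c]).sum()
    return e
best=None
for y in np.arange(-1.5,1.6,.25):
  o=minimize(cost,[.537,.205,.06,y],method="Nelder-Mead",options=dict(initial_simplex=[[.537,.205,.06,y],[.542,.205,.06,y],[.537,.21,.06,y],[.537,.205,.065,y],[.537,.205,.06,y+.2]],xatol=1e-5,fatol=.01))
  if best is None or o.fun<best.fun: best=o
  print(round(y,2),o.x.round(4),round(o.fun,1))
print("feeler",best.x.round(4),best.fun)
E
```

```text
side [[328.8, 277.0], [320.8, 291.8], [312.1, 307.9]] [[326.7, 275.8], [319.1, 290.6], [310.8, 306.7]]
top [[352.4, 153.5], [373.3, 156.7], [394.3, 160.0]] [[351.4, 154.4], [372.4, 157.3], [393.4, 160.3]]
block [ 0.6364 -0.1434  0.0872 -0.3373] [-0.44  0.15 -0.39  0.09 -0.35  0.1  -0.16 -0.51 -0.18 -0.44 -0.16 -0.44]
side [ 0.637  -0.1439 -0.3391] 0.04
top [ 0.635  -0.1433 -0.3355] 0.03
side 217 [184 273] [203 284]
top 121 [219 212] [234 222]
-1.5 [ 0.5382  0.2087  0.0581 -1.1401] 236.5
-1.25 [ 0.5382  0.2088  0.0582 -1.144 ] 236.5
-1.0 [ 0.5381  0.2087  0.0586 -1.1408] 236.4
-0.75 [ 0.5381  0.2087  0.0582 -1.145 ] 236.3
-0.5 [0.538  0.2059 0.0539 0.0746] 249.8
-0.25 [0.5385 0.2053 0.0546 0.0743] 250.1
0.0 [0.5386 0.205  0.0546 0.0703] 250.3
0.25 [0.5383 0.2051 0.0598 0.0712] 254.7
0.5 [0.5404 0.2056 0.0538 0.1727] 255.2
0.75 [0.5386 0.1998 0.0588 1.3351] 252.1Traceback (most recent call last):
  File "<stdin>", line 26, in <module>
    res = _minimize_neldermead(fun, x0, args, callback, bounds=bounds,
                               **options)
    fxr = func(xr)
    fx = function(np.copy(x), *(wrapper_args + args))
  File "<stdin>", line 20, in cost
  File "h.py", line 8, in proj
    k=vision.get_calibration(c); q=rot(k["orientation"]).inv().apply(np.atleast_2d(P)-np.array(k["position"]))
ValueError: time passes only in moves, steps and waits
```

```bash
sed -i 's/^def proj/_K={c:vision.get_calibration(c) for c in ("side","top")}\ndef proj/; s/k=vision.get_calibration(c); q=/k=_K[c]; q=/' h.py
cat > ff.py <<'E'
from h import *
B=np.array([[a,b,z] for a in(-.015,.015) for b in(-.008,.008) for z in(0,.056)])
def draw(p,c):
    h=cv2.convexHull((proj(R.from_euler("z",p[3]).apply(B)+p[:3],c)).astype(np.float32))
    im=np.zeros((420*4,560*4),np.uint8); cv2.fillConvexPoly(im,np.round((h+.5)*4*16).astype(np.int32),255,cv2.LINE_8,4)
    return cv2.resize(im,(560,420),interpolation=cv2.INTER_AREA)/255.
E
python3 - <<'E'
from ff import *
ims={c:cv2.imread(f"pics/{c}0.png")[:,:,::-1].copy() for c in("side","top")}
M={}
for c in ims:
    m=red_mask(ims[c]); u,v=proj([.54,.202,.093],c)[0].astype(int)
    w=np.zeros_like(m); w[v-20:v+20,u-14:u+14]=1; M[c]=m*w
    d=draw([.538,.204,.058,-.3],c)>.5; print(c,M[c].sum(),d.sum(),np.argwhere(M[c]).mean(0),np.argwhere(d).mean(0))
    d=ims[c][np.argwhere(d)[:,0].min():,:][:1]
cost=lambda p:sum(np.abs(draw(p,c)-M[c]).sum() for c in M)
for y in (-.6,-.3,0,.3,1.2,-1.2):
  b=np.array([.538,.204,.058,y])
  o=minimize(cost,b,method="Nelder-Mead",options=dict(initial_simplex=[b]+[b+np.eye(4)[i]*s for i,s in enumerate((.006,.006,.006,.25))],xatol=1e-5,fatol=.01))
  print(y,o.x.round(4),round(o.fun,1))
t=ims["top"]; print(cv2.cvtColor(t,cv2.COLOR_RGB2HSV)[218:240:3,218].tolist())
E
```

```text
side 217 336 [193.22119816 278.29493088] [194.72321429 278.36309524]
top 121 235 [226.30578512 217.05785124] [227.82553191 218.06382979]
-0.6 [0.5387 0.2049 0.0562 0.0799] 175.2
-0.3 [0.5376 0.2042 0.0559 0.0799] 175.5
0 [0.5382 0.2041 0.058  0.0758] 176.9
0.3 [0.5377 0.2044 0.0565 0.0934] 176.7
1.2 [0.5383 0.2003 0.0627 1.1749] 205.5
-1.2 [ 0.5378  0.2077  0.0595 -1.0335] 188.1
[[6, 114, 103], [1, 196, 169], [1, 196, 176], [1, 195, 178], [1, 195, 178], [1, 183, 113], [5, 157, 83], [13, 125, 94]]
```

```bash
sed -i 's/(h\[...,0\]<6)/(h[...,0]<8)/; s/>170)&(h\[...,2\]>60/>150)\&(h[...,2]>45/' h.py
python3 - <<'E'
from ff import *
ims={c:cv2.imread(f"pics/{c}0.png")[:,:,::-1].copy() for c in("side","top")}
M={}
for c in ims:
    m=red_mask(ims[c]); u,v=proj([.54,.202,.093],c)[0].astype(int)
    w=np.zeros_like(m); w[v-20:v+20,u-14:u+14]=1; M[c]=cv2.morphologyEx(m*w,cv2.MORPH_OPEN,np.ones((3,3)))
    print(c,M[c].sum(),np.argwhere(M[c]).mean(0))
cost=lambda p:sum(np.abs(draw(p,c)-M[c]).sum() for c in M)
for y in (-.6,-.3,0,.3,1.2,-1.2):
  b=np.array([.538,.204,.058,y])
  o=minimize(cost,b,method="Nelder-Mead",options=dict(initial_simplex=[b]+[b+np.eye(4)[i]*s for i,s in enumerate((.006,.006,.006,.25))],xatol=1e-5,fatol=.01))
  print(y,o.x.round(4),round(o.fun,1))
p=o.x=np.array([.538,.204,.058,0.])
# stand foot yaw from top image
f=(cv2.cvtColor(ims["top"],cv2.COLOR_RGB2HSV)); m=((f[...,1]>100)&(f[...,0]<20)).astype(np.uint8); w=np.zeros_like(m); w[200:265,195:252]=1
cs=max(cv2.findContours(m*w,cv2.RETR_EXTERNAL,cv2.CHAIN_APPROX_NONE)[0],key=cv2.contourArea); rr=cv2.minAreaRect(cs); print(rr)
bx=cv2.boxPoints(rr); k=_K=vision.get_calibration("top")
d=rot(k["orientation"]).apply(np.c_[(bx-[k["cx"],k["cy"]])/k["fx"],np.ones(4)]); g=np.array(k["position"])+d*((.008-k["position"][2])/d[:,2])[:,None]
print(g.round(3).tolist(),[round(float(np.hypot(*(g[(i+1)%4]-g[i])[:2])),4) for i in range(4)],[round(float(np.arctan2(*(g[(i+1)%4]-g[i])[1::-1])),3) for i in range(4)],g.mean(0).round(4))
o=np.hstack([cv2.resize(np.dstack([M[c]*255]*1+[ims[c][...,1]]+[(np.array(255*(draw([.538,.204,.058,y],c)>.5),dtype=np.uint8))])[v-20:v+25,u-20:u+20],None,fx=5,fy=5,interpolation=0) for c,(u,v),y in[(c,proj([.54,.202,.093],c)[0].astype(int),y) for c in M for y in(-.25,.08)]])
cv2.imwrite("pics/dbg.png",o)
E
```

```text
side 223 [193.20179372 278.06726457]
top 153 [227.2875817  217.62091503]
-0.6 [0.537  0.204  0.0561 0.0778] 137.9
-0.3 [0.5371 0.2039 0.0567 0.101 ] 140.0
0 [0.537  0.2036 0.0583 0.0851] 139.0
0.3 [0.537  0.2037 0.0582 0.0778] 139.2
1.2 [0.5379 0.2042 0.0611 1.1002] 205.9
-1.2 [ 0.5377  0.2052  0.0607 -1.0265] 183.0
((224.2353057861328, 235.94117736816406), (38.32062530517578, 33.95498275756836), 75.96376037597656)
[[0.577, 0.245, 0.008], [0.583, 0.169, 0.008], [0.496, 0.161, 0.008], [0.49, 0.235, 0.008]] [0.0758, 0.0875, 0.0742, 0.0872] [-1.489, -3.047, 1.648, 0.112] [0.5366 0.2025 0.008 ]
```

View pics/dbg.png

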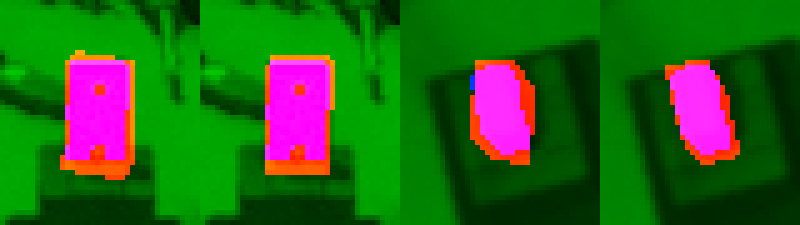

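The overlay shows the handle fit lying on the red pixels in both views at yaw of about 0.09, and the foot outline agrees at 0.10. I'll plan the poses and grasp.

```bash
cat >> h.py <<'E'
F=np.array([.537,.2035,.058]); FY=.095
BLK=[.6364,-.1434,.0875,-.337]
FLIP=R.from_euler("x",np.pi)
def tcp(sh,Rf,up=.041): return np.array(sh)+Rf.apply([0,0,up])
E
python3 - <<'E'
from h import *
for nm,fl in(("x",R.from_euler("x",np.pi)),("y",R.from_euler("y",np.pi))):
    print(nm)
    for lab,s,Rf in [("feel",F,R.from_euler("z",FY)),("feelup",F+[0,0,.1],R.from_euler("z",FY))]+[(f"g{i}_{h}",g+Rblock(BLK[3]).apply([0,0,h]),Rblock(BLK[3])) for i,g in enumerate(gaps(BLK)) for h in(.0,.12)]:
        q=inverse_kinematics(tcp(s,Rf).tolist(),quat(Rf*fl)); print(lab,None if q is None else np.round(q,2).tolist())
E
```

```text
x
feel [0.24, 0.38, 1.7, -0.0, 1.06, 1.72]
feelup [0.24, 0.29, 1.56, -0.0, 1.29, 1.72]
g0_0.0 [-0.22, 0.26, 1.97, -0.15, 0.39, 1.8]
g0_0.12 [-0.21, 0.05, 1.92, -0.11, 0.65, 1.77]
g1_0.0 [-0.32, 0.24, 1.99, -0.02, 0.38, 1.6]
g1_0.12 [-0.32, 0.04, 1.94, -0.01, 0.64, 1.59]
g2_0.0 [-0.43, 0.24, 2.0, 0.12, 0.38, 1.38]
g2_0.12 [-0.44, 0.03, 1.95, 0.09, 0.64, 1.41]
y
feel [0.24, 0.38, 1.7, -0.0, 1.06, -1.42]
feelup [0.24, 0.29, 1.56, -0.0, 1.29, -1.42]
g0_0.0 [-0.22, 0.26, 1.97, -0.15, 0.39, -1.34]
g0_0.12 [-0.21, 0.05, 1.92, -0.11, 0.65, -1.37]
g1_0.0 [-0.32, 0.24, 1.99, -0.02, 0.38, -1.54]
g1_0.12 [-0.32, 0.04, 1.94, -0.01, 0.64, -1.55]
g2_0.0 [-0.43, 0.24, 2.0, 0.12, 0.38, -1.76]
g2_0.12 [-0.44, 0.03, 1.95, 0.09, 0.64, -1.73]
```

```bash
sed -i 's/^FLIP=.*/FLIP=R.from_euler("y",np.pi)/' h.py
python3 - <<'E'
from h import *
Rf=R.from_euler("z",FY); q=quat(Rf*FLIP)
r.move_to(tcp(F+[0,0,.09],Rf).tolist(),q)
gripper_to(.045,40)
ok=r.move_l(tcp(F,Rf).tolist(),vel=.1,guard=10); print("guard",ok,np.round(telemetry.current_ee_pos(),4))
f0=np.array(telemetry.current_wrist_force())
gripper_to(.0,8); f1=np.array(telemetry.current_wrist_force())
print("close",telemetry.current_opening(),f0.round(1),f1.round(1),telemetry.current_finger_force(),np.round(telemetry.current_ee_pos(),4),telemetry.current_t())
E
```

```text
guard False [0.5376 0.2036 0.0996]
close 0.015555325240479522 [ 0.5  0.1 -0.6] [ 0.4 -0.6  1. ] 8.000115305185318 [0.5371 0.2035 0.0992] 6.3333
```

```bash
python3 - <<'E'
from h import *
gripper_to(.0,40)
Rf=R.from_euler("z",FY)
r.move_l(tcp(F+[0,0,.10],Rf).tolist(),vel=.12,guard=15)
RB=Rblock(BLK[3]); g=gaps(BLK)
r.move_to(tcp(g[1]+RB.apply([0,0,.11]),RB).tolist(),quat(RB*FLIP))
r.move_l(tcp(g[1]+RB.apply([0,0,.058]),RB).tolist(),vel=.08,guard=6)
r.hold(.2)
print(np.round(telemetry.current_ee_pos(),4),tcp(g[1]+RB.apply([0,0,.058]),RB).round(4),np.round(telemetry.current_wrist_force(),2),telemetry.current_opening(),telemetry.current_t())
o=[]
for c in("side","top"):
    im=vision.snapshot(c); cv2.imwrite(f"pics/{c}1.png",im[:,:,::-1]); u,v=proj(g[1],c)[0].astype(int)
    b=cv2.resize(im[v-50:v+30,u-40:u+40,::-1],None,fx=5,fy=5,interpolation=cv2.INTER_CUBIC)
    sh=g[1]+RB.apply([0,0,.058])
    for P in([0,0,-.045],[-.01,0,-.045],[.01,0,-.045],[-.01,0,0],[.01,0,0]):
        x,y=(proj(sh+RB.apply(P),c)[0]-[u-40,v-50]+.5)*5; cv2.circle(b,(int(x),int(y)),3,(0,255,255),1)
    o.append(b)
    print(c,[(np.round(RB.inv().apply(np.array(d["at"])-g[1]),4).tolist(),round(d["score"],2)) for d in models.mark_of("blade_tip",c)])
cv2.imwrite("pics/pre.png",np.hstack(o))
E
```

```text
[ 0.5898 -0.1271  0.174 ] [ 0.5897 -0.127   0.1732] [-0.44  0.5  -1.64] 0.01564598396749473 9.7667
side [([0.0021, 0.0023, 0.0136], 0.79), ([-0.1587, 0.3581, -0.0147], 0.77)]
top [([-0.1547, 0.3603, -0.0144], 0.62)]
```

View pics/pre.png

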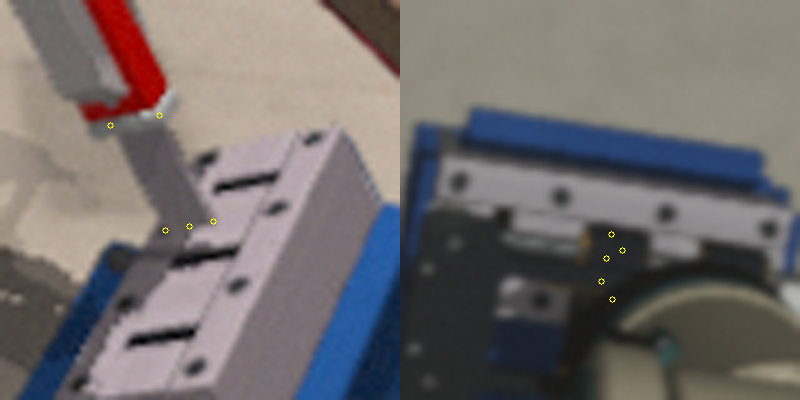

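```bash
python3 - <<'E'
from h import *
RB=Rblock(BLK[3]); g=gaps(BLK); c="side"
im=cv2.imread("pics/side1.png"); u,v=proj(g[1],c)[0].astype(int)
k=10; b=im[v-40:v+15,u-35:u+35]; b=np.clip((b.astype(float)-40)*1.9,0,255).astype(np.uint8); b=cv2.resize(b,None,fx=k,fy=k,interpolation=cv2.INTER_CUBIC)
sh=g[1]+RB.apply([0,0,.058])
pl=lambda P:((proj(P,c)-[u-35,v-40]+.5)*k*1).astype(int)
box=lambda T,xs,ys:pl(np.array([T+RB.apply([a,d,0]) for a,d in((-xs,-ys),(xs,-ys),(xs,ys),(-xs,ys))]))
cv2.polylines(b,[box(sh,.01,.002)],1,(0,255,255),1); cv2.polylines(b,[box(sh-RB.apply([0,0,.045]),.01,.002)],1,(0,255,255),1)
for gg in g: cv2.polylines(b,[box(gg,.014,.0045)],1,(0,255,0),1)
cv2.imwrite("pics/pre2.png",b)
E
```

```text
(no output)
```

View pics/pre2.png

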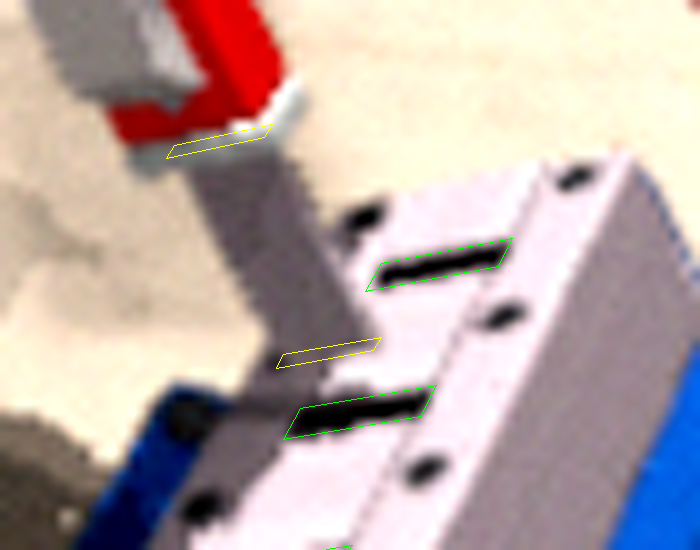

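The side view shows the blade lined up with the middle slot; its edges lie within about 1 mm of the model, with the tip near (340,370) in the crop. I'll insert it under guard while logging forces.

```bash
cat > probe.py <<'E'
from h import *
RB=Rblock(BLK[3]); G=gaps(BLK); Q=quat(RB*FLIP)
def at(i,h,off=(0,0)): return tcp(G[i]+RB.apply([off[0],off[1],h]),RB).tolist()
def fz(): return RB.inv().apply(np.array(telemetry.current_wrist_force()))
def h_of(i): return RB.inv().apply(np.array(telemetry.current_ee_pos())-G[i])-[0,0,.041]
def probe(i,off=(0,0),hmin=.002,step=.004,lim=13,start=.039):
    """advance until home or axial force change > lim; returns reason"""
    f0=fz()
    if r.move_l(at(i,start,off),vel=.05,guard=6): print("mouth hit",h_of(i).round(4),(fz()-f0).round(1)); return "mouth"
    h=start
    while h>hmin:
        h=max(h-step,hmin); st=r.move_l(at(i,h,off),vel=.03,guard=lim); f=fz()-f0
        print(f"depth {45-1000*h_of(i)[2]:.1f} xy {(1000*h_of(i)[:2]).round(1)} f {f.round(1)} {st}")
        if st or f[2]>lim: return "stop"
    return "home"
E
python3 - <<'E'
from probe import *
print(probe(1),telemetry.current_t())
E
```

```text
depth 10.1 xy [-0.1 -0. ] f [0.5 0.  0.8] False
depth 14.2 xy [-0.2  0. ] f [0.6 0.5 0.7] False
depth 18.2 xy [-0.2  0. ] f [ 0.2 -0.2  1.1] False
depth 22.2 xy [-0.2 -0. ] f [ 1.3 -0.4  0.2] False
depth 26.2 xy [-0.2 -0. ] f [-0.3 -0.   1.1] False
depth 30.2 xy [-0.2 -0. ] f [0.2 0.2 0.2] False
depth 34.2 xy [-0.2 -0. ] f [-0.8 -0.   1.1] False
depth 38.2 xy [-0.2 -0. ] f [0.9 0.3 1.5] False
depth 42.2 xy [-0.2 -0. ] f [0.2 0.5 1.2] False
depth 43.0 xy [-0.  0.] f [-0.2  0.2  0.9] False
home 13.3
```

The middle gap is slack, with no drag all the way down. I'll withdraw and try the left gap.

```bash
python3 - <<'E'
from probe import *
r.move_l(at(1,.060),vel=.1,guard=12); r.move_l(at(0,.060),vel=.1); r.hold(.1)
print(probe(0),telemetry.current_t())
E
```

```text
depth 10.1 xy [-0.1  0. ] f [ 0.1 -0.   0.5] False
depth 14.2 xy [-0.2 -0. ] f [-0.4  0.3  0.8] False
depth 17.1 xy [0.5 0.1] f [-0.2  0.  11.2] True
stop 16.0917
```

The left gap stops hard at about 18 mm, so it is the tight one. Next is the right gap.

```bash
python3 - <<'E'
from probe import *
r.move_l(at(0,.060),vel=.1,guard=12); r.move_l(at(2,.060),vel=.1); r.hold(.1)
print(probe(2,lim=14),telemetry.current_t(),telemetry.current_opening())
E
```

```text
depth 10.0 xy [-0. -0.] f [ 0.7 -0.4  1.4] False
depth 14.1 xy [ 0.4 -0.3] f [ 0.8 -2.1  1.2] False
depth 18.2 xy [ 0.3 -0.3] f [ 0.5 -3.1  0.9] False
depth 22.3 xy [ 0.  -0.1] f [ 1.4 -1.5  1.1] False
depth 26.3 xy [-0. -0.] f [ 1.9 -3.4 -0.3] False
depth 30.3 xy [-0.3 -0. ] f [ 0.6 -3.1 -0.7] False
depth 33.3 xy [-0.  0.] f [ 0.3 -0.6  8.1] True
stop 19.9667 0.016260071106746238
```

```bash
python3 - <<'E'
from probe import *
i=2; print(h_of(i).round(4),fz().round(1),np.round(RB.inv().apply(telemetry.current_torque()),2))
r.move_l(at(i,.014,(0,-.0008)),vel=.03,guard=12); print(h_of(i).round(4),fz().round(1),np.round(RB.inv().apply(telemetry.current_torque()),2))
for h in(.012,.0105,.009,.0075,.006):
    st=r.move_l(at(i,h,(0,-.0008)),vel=.015,guard=14); print(f"depth {45-1000*h_of(i)[2]:.1f}",h_of(i).round(4),fz().round(1),np.round(RB.inv().apply(telemetry.current_torque()),2),st)
    if st: break
print(telemetry.current_opening(),telemetry.current_t())
im=vision.snapshot("side")[:,:,::-1]; u,v=proj(G[i],"side")[0].astype(int)
b=cv2.resize(im[v-40:v+20,u-40:u+40],None,fx=10,fy=10,interpolation=cv2.INTER_CUBIC)
sh=np.array(telemetry.current_ee_pos())-RB.apply([0,0,.041])
pts=(proj([sh+RB.apply([a,d,0]) for a,d in((-.015,-.008),(.015,-.008),(.015,.008),(-.015,.008))],"side")-[u-40,v-40]+.5)*10
cv2.polylines(b,[pts.astype(int)],1,(0,255,255),1); cv2.imwrite("pics/right.png",b)
E
```

```text
[-0.      0.      0.0117] [-0.4 -0.3  6. ] [-0.1   0.03 -0.06]
[-0.0002 -0.0008  0.0141] [-0.1 -3.3  0.6] [-0.57  0.12 -0.05]
depth 33.1 [-0.0001 -0.0008  0.0119] [ 0.6 -1.7 -0.3] [-0.54  0.19 -0.03] False
depth 33.4 [-0.0001 -0.0008  0.0116] [-2.9 -2.9 12.4] [-0.7   0.52 -0.07] False
depth 33.5 [-0.0001 -0.0008  0.0115] [-4.5 -3.5 26. ] [-0.89  0.85 -0.07] False
depth 33.7 [-0.     -0.0007  0.0113] [-6.1 -3.9 38.9] [-1.04  1.15 -0.03] False
depth 34.4 [ 0.0003 -0.0007  0.0106] [-6.9 -3.5 46.5] [-1.08  1.39 -0.05] False
0.015800718018912165 21.5
```

View pics/right.png

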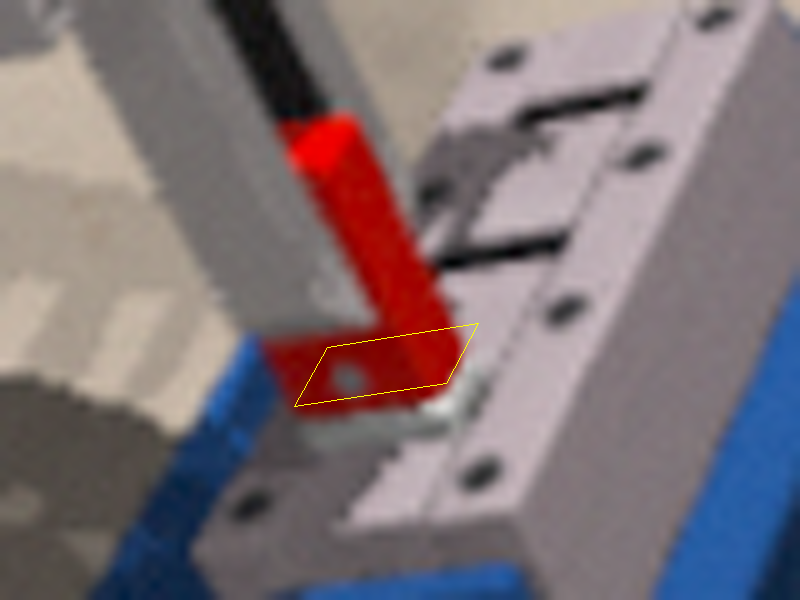

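The log shows a mistake of mine: each guarded step re-zeroed the force, so it crept up to 46 N. The picture shows the handle about 10 mm lower in the fingers than planned, with the collar near (390,430). The shoulder may therefore already be on the face. I'll relieve the load and compare against a model of the handle fully home.

```bash
python3 - <<'E'
from probe import *
i=2
print("finger",telemetry.current_finger_force(),telemetry.current_opening())
for h in(.0085,.0105,.0117):
    r.move_l(at(i,h,(0,-.0005)),vel=.02); print(h_of(i).round(4),fz().round(1))
    if abs(fz()[2])<5: break
im=vision.snapshot("side")[:,:,::-1]; u,v=proj(G[i],"side")[0].astype(int)
b=cv2.resize(im[v-40:v+20,u-40:u+40],None,fx=10,fy=10,interpolation=cv2.INTER_CUBIC)
for d,col in((0,(0,255,0)),(.011,(0,255,255))):
  for z in(0,.056):
    pts=(proj([G[i]+RB.apply([a,e,z+d]) for a,e in((-.015,-.008),(.015,-.008),(.015,.008),(-.015,.008))],"side")-[u-40,v-40]+.5)*10
    cv2.polylines(b,[pts.astype(int)],1,col,1)
cv2.imwrite("pics/right2.png",b); print(telemetry.current_t())
E
```

```text
finger 40.037893652915955 0.01573240159611655
[ 0.0003 -0.0007  0.0108] [-4.1 -3.8 23.9]
[ 0.0003 -0.0006  0.011 ] [-1.5 -3.3 10. ]
[ 0.0001 -0.0005  0.0113] [-0.2 -2.2  0.5]
22.375
```

View pics/right2.png

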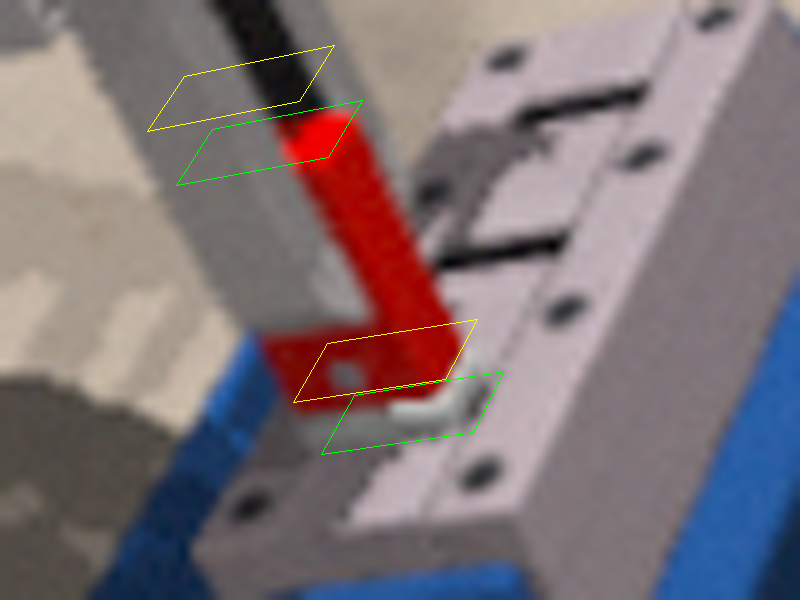

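The handle matches the fully-home model (green), and the force is relieved to 0.5 N. I'll release, back off and check.

```bash
python3 - <<'E'
from probe import *
i=2; f0=fz()
gripper_to(.045,10); r.hold(.3)
print("f after open",(fz()).round(1),h_of(i).round(4))
p=np.array(telemetry.current_ee_pos()); r.move_l((p+RB.apply([0,0,.11])).tolist(),vel=.1,guard=10)
r.move_l((p+RB.apply([0,0,.11])+[-.10,.0,.08]).tolist(),vel=.15); r.hold(.3)
o=[]
for c in("side","top"):
    im=vision.snapshot(c)[:,:,::-1]; u,v=proj(G[i],c)[0].astype(int)
    b=cv2.resize(im[v-40:v+20,u-25:u+25],None,fx=8,fy=8,interpolation=cv2.INTER_CUBIC)
    for z in(0,.056):
        pts=(proj([G[i]+RB.apply([a,e,z]) for a,e in((-.015,-.008),(.015,-.008),(.015,.008),(-.015,.008))],c)-[u-25,v-40]+.5)*8
        cv2.polylines(b,[pts.astype(int)],1,(0,255,0),1)
    o.append(b)
cv2.imwrite("pics/rel.png",np.hstack(o)); print(telemetry.current_t())
E
```

```text
f after open [ 0.6 -0.7 -0.1] [ 0.     -0.0005  0.0117]
25.9667
```

View pics/rel.png

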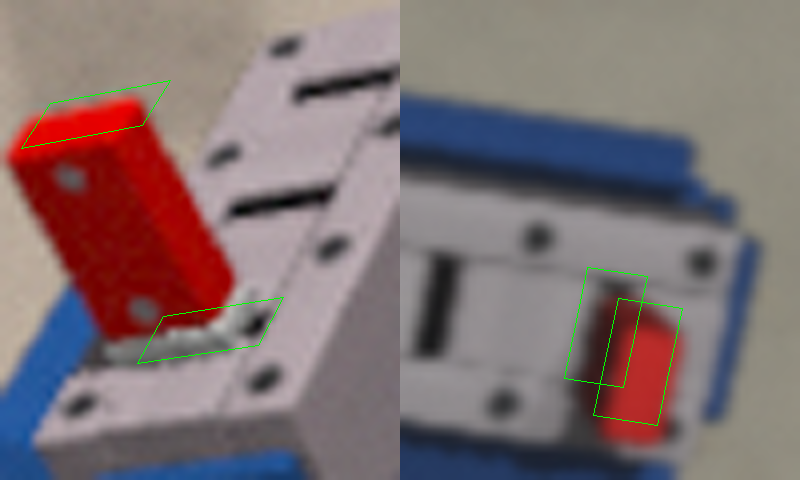

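The handle stands released with its collar on the face, resting about 4 mm down the slope, which is within the slot's play. I'll press its top lightly with closed fingers to confirm the seating depth, then hand in.

```bash
python3 - <<'E'
from probe import *
i=2; gripper_to(0,10)
T=lambda h:tcp(G[i]+RB.apply([-.004,0,h]),RB,r.nose_length).tolist()
r.move_l(T(.085),vel=.12); r.hold(.2); f0=fz()
print(r.move_l(T(.050),vel=.02,guard=8),"tip height",1000*(RB.inv().apply(np.array(telemetry.current_ee_pos())-G[i])[2]-r.nose_length),(fz()-f0).round(1))
r.move_l(T(.12),vel=.1); p=np.array(telemetry.current_ee_pos()); r.move_l((p+[-.1,0,.06]).tolist(),vel=.15); r.hold(.3)
o=[]
for c in("side","top"):
    im=vision.snapshot(c)[:,:,::-1]; u,v=proj(G[i],c)[0].astype(int)
    o.append(cv2.resize(im[v-40:v+20,u-25:u+25],None,fx=8,fy=8,interpolation=cv2.INTER_CUBIC))
cv2.imwrite("pics/rel2.png",np.hstack(o)); print(telemetry.current_t())
E
```

```text
True tip height 57.25074118101756 [0.9 1.5 3. ]
31.975
```

View pics/rel2.png

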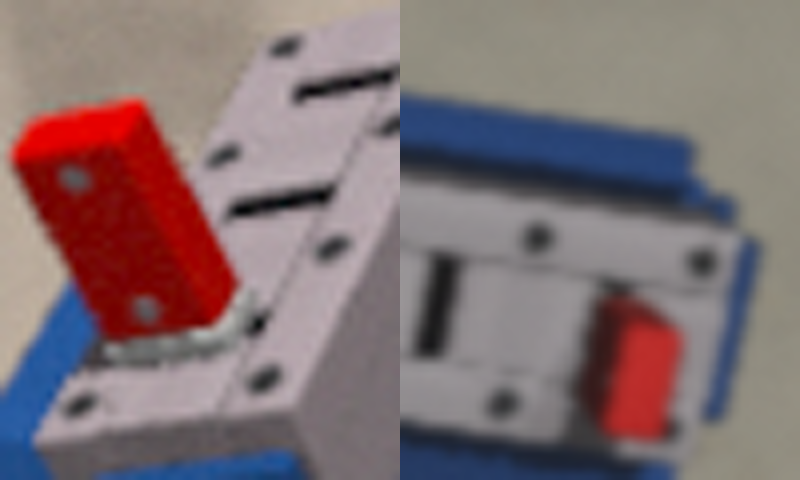

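The handle top is at about 57 mm against a nominal 56 mm, within the arm's roughly 1 mm offset. The blade is home, standing free, and the arm is clear of it.

```bash
python3 -c "
from plant import r
print(r.sign_off())"
```

```text
the job is handed in; nothing more can be done
None
```

I handed the job in with the red-handled blade fully home in the right gap, shoulder on the face and released; the middle gap was slack and the left tight, but while seating it I let the push climb to about 46 N before backing off, which was harder than "never force" allows, though the stop at that depth points to the shoulder bearing on the steel face.

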